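# Release the latched mode key on the filtration pump

### The job

One of the four identical mode keys in the row on the front deck of the filtration pump has been left latched down. Find it (feel the keys with light taps of the shut fingertips), press it all the way down and let it go so that it springs back up. Do not press any of the other keys home and leave the bottle, the canister and the stopper where they stand.

Things in the scene. Friction and masses are not known exactly. Their poses are not given: they have to be found in the camera images.
- pump: fixed metal pump; level deck 75 mm above the table, 360 mm wide, reaching 60 mm in front of the key row. Origin on the table under the row's middle; x points from the row to the pump head (away from the robot), y left along the row, z up. Round head 180 mm across, 38 mm above the deck, centred 185 mm behind the row. Clear dome 24 mm across, 26 mm high, 135 mm left (+y) of the row's middle.
- key_a: one of four identical square latching keys; what is said at key_a to key_d holds for all four. A plain grey cap, 30 x 30 mm, in a black frame 38 mm square and 3 mm high. This fixed point lies on the deck (z) under the middle of the cap (x, y); axes as the pump's. The keys stand in a row along y, 48 mm apart; which name is where is shuffled. Caps move straight down.
- key_b: another of the four keys (see key_a). Heights of the cap's top above this point: 18 mm for a free key, 13 mm for the latched key (5 mm lower), 7 mm for any key pushed to its bottom. Light touches (under 2.5 N) therefore meet a free key near 18 mm and the latched one near 13 mm.
- key_c: another of the four keys (see key_a). A free key is sprung: it takes 2 N to start moving, 2.5 N at 3 mm, 3.4 N at 8 mm and about 5 N at its bottom (11 mm down), and springs back up.
- key_d: another of the four keys (see key_a). The latched key takes about 3 N to start moving and about 4.5 N to reach its bottom, 6 mm below where it is latched; its latch lets go 3 to 4 mm below where it is latched, and then it springs all the way up when let go.
- sight_pin (a joint): dark steel pin under the clear sight dome on the deck, out of reach: its value is how far (m) the key that was latched at the start stands below its full height, whichever key that is: 0.005 while latched, 0.011 while pressed to the bottom, 0 when it is released and fully up
- select_bar (a joint): bar hidden inside the deck: 0 untouched; a free key (not the latched one) pushed more than 8 mm down from its full height moves it, up to 0.003 m with the key at its bottom
- media_bottle: loose capped glass bottle, 66 mm across, 150 mm high, standing on the table left (+y) of the pump; origin at the centre of its underside
- canister: loose clear filter canister with grey lid, 76 mm across, 81 mm high, standing on the table right (-y) of the pump; origin at the centre of its underside
- stopper: loose dark rubber stopper, 32 mm across, 21 mm high, standing on the deck near the right (-y) end, about 65 mm from the middle of the last key; origin at the centre of its underside

How it is judged (in metres and radians):
On the way:
1. the latched key is pressed down until its latch lets go (value of joint sight_pin above 0.0075 m), for 0.02 s.
At the end, for the whole second after the job is handed in: the key that was latched is up within 1.5 mm of its full height, the select bar is untouched (no more than 1 mm down), and the bottle, canister and stopper stand within 15 mm of where they were (value of joint sight_pin below 0.0015 m and not (value of joint select_bar above 0.001 m) and distance of each of media_bottle, canister, stopper from where it was at the start of the episode below 0.015 m).
It fails at once if a free key is pressed home (the select bar is pushed down by more than 1 mm) (value of joint select_bar above 0.001 m).
It fails at once if the bottle, the canister or the stopper is moved by more than 15 mm (distance of any of media_bottle, canister, stopper from where it was at the start of the episode above 0.015 m).
It also fails if it takes over 42 s, if anything falls off the work surface, if the arm or the gripper's body presses on something with over 40 N, if the wrist force passes 120 N, or if a joint passes its speed limit or range.

### The arm

A 6-joint arm with a two-finger parallel gripper is mounted at the origin on the work surface. World frame = base frame: x ahead of the robot, y to its left, z up, the work surface at z = 0. Lengths are in m, angles in degrees, forces in N, time in s.
With the tool pointing down it reaches from about 0.375 to 0.9 m from the base axis. Payload 3.1 kg.
Tool frame: the origin (TCP) lies at the very end of the fingers, on their centre line; the grasp point (between the pads) lies 19 mm behind it (grip_point_offset is the distance from the TCP to the grasp point, in m); y points along the fingers, x is the direction in which the jaws open and shut, and the axes are right-handed (so a half turn about y gives the same grasp; the last joint's range is limited). The gripper opens to 87 mm and grips with 3 to 60 N. Pads are 19 mm wide; open, the fingers measure 117 mm over their backs; the gripper's body (75 mm by 190 mm) begins 51 mm behind the grasp point.
Start: joints at [56.408, 30.224, 82.088, -0, 67.689, -10.227], TCP at [0.248, 0.574, 0.223] pointing down, gripper open.
Joint ranges: [-176.69, 176.69], [-43.24, 126.21], [12.49, 139.97], [-82, 262], [0, 151.66], [-163.58, 163.58]. Speed limits (degrees/s): [159.86, 159.86, 180, 180, 180, 180].

### API

Orientations are given as a 3x3 rotation matrix whose columns are the frame's x, y, z axes.
In Python, from rig import * gives the robot as it stands.
- The arm moves only by the tool send_rows, never from a script. Its argument "moves" is text: rows parted by semicolons, each of 5 numbers parted by spaces: the finger opening in mm, from 0 to 87, then the shift along the tool's x, y, z in mm, then the turn about the tool's y in degrees. In form: fingers dx dy dz yaw; .... A call has 1 to 20 rows; each row shifts and turns the commanded pose from where the row before left it, along the tool's axes as they then stand; what a row does not reach is not made up. A row lasts 1/12 s, in which the tool goes at most 41.7 mm and 7.16 degrees, less where a joint would pass 70% of its speed; a pose out of reach is approached as far as the arm can. A call is refused whole if a number of a shift passes 41.7 or a number of a turn 7.16, either way. A call with a gripper value outside its range is refused whole. The fingers move at their own pace and stop on an object; the grip force is fixed at half the most. Time passes only in rows, so rows that do not move let the fingers close. It gives the time, the measured TCP pose, the force and the opening at its end, in the units of the state.
- read_state(): the state, without advancing time (a new reading comes with each control period).
- capture(name): name is "side" or "top"; returns a dict with "image" (384x512x3 uint8, blue, green, red), "z_map" (384x512 float32, m along the optical axis (not along the pixel's ray), 0 where there is no reading), "mtx" (3x3 intrinsics, pixels), "origin" and "rotation" of the camera in the world. Camera axes: x right, y up, looking along -z (the intrinsics and any distortion apply to the point x, -y, -z); pixel columns grow to the right and rows downward; lengths in m; the calibration is good to about 2 mm. A picture is of the moment at which its call begins.
- hand_in(): hands the job in, once; it reports no verdict.
Trained networks look in a picture, given as the dict that the camera call returned (one of the last four; its "shot" number tells which), for a name from the list of things; names that differ only in an ending like _2 or _b are one class to them, and where a whole thing is asked for, a point or a joint stands for the part that bears it (a point fixed in the world has none). Each returns a list of dicts, best first, with "p" (0 to 1); they miss things now and then, are a little off and sometimes report something else, mostly with a low value. They report only what shows in the picture. A call takes as long as a camera call.
- search_frame(picture, name): "bbox" ([left, top, right, bottom] in pixels, round what is visible of it).
- masks_of(picture, name): "region" (384x512 bool, what is visible of it) and "bbox" ([left, top, right, bottom] in pixels, round what is visible of it).
- mark_of(picture, name): "pixel" ([row, column] in pixels: a listed point, or the origin of a listed thing).
The state is a dict: "time_s": time; "joint_positions": joint angles; "qvel": joint speeds; "tau": joint torques, N m; "position": TCP position; "tcp_rot": TCP orientation; "force": force on the tool from outside, world axes, zero at the start; "moment": the same for the moment, N m; "opening": opening from 0.0 (shut) to 1.0 (fully open).
Only numpy, scipy, OpenCV 4.12 (cv2) and the standard library are available. Lean on these libraries where they do the work, as an engineer would, in place of code of your own. Each camera call takes 0.05 s, during which the arm holds its last target. There are 200 camera calls.

## Working session

There is one attempt and no reset: what is moved stays moved. The work goes in short steps, Python scripts to look and compute and a tool call to move; the robot and the scene stay as the last step left them, time stands still between calls to the robot, and variables do not carry over. Pictures are saved under pics/ and viewed, about 8 in all and at most 12, crops included, and the job is handed in when it is done.

Besides the shell and the picture viewer there is one more tool, called after ">>>" in YAML: its name, and indented under it one key for each argument. send_rows: Moves the arm, as the interface text tells. Its arguments: {"type":"object","properties":{"moves":{"type":"string"}},"required":["moves"]}

```bash
mkdir -p pics
cat > h.py <<'E'
from rig import *
import numpy as np, cv2
def world(c,r,col,z=None):
    K=np.array(c["mtx"]);d=np.array([(col-K[0,2])/K[0,0],-(r-K[1,2])/K[1,1],-1.0])
    R=np.array(c["rotation"]);o=np.array(c["origin"])
    if z is None: return o+R@d*c["z_map"][int(round(r)),int(round(col))]
    w=R@d; return o+w*(z-o[2])/w[2]
E
python3 - <<'E'
from h import *
s=read_state();print(s["position"],np.round(s["tcp_rot"],3),s["force"],s["time_s"])
for n in("side","top"):
    c=capture(n);cv2.imwrite(f"pics/{n}0.png",c["image"]);print(n,np.round(c["origin"],3),np.round(c["rotation"],2).tolist(), [k for k in c])
    for t in("key_a","pump","media_bottle","canister","stopper"):
        for m in mark_of(c,t)[:5]: 
            r,q=m["pixel"];
            z=.075 if t in("key_a","stopper") else 0
            print(t,round(m["p"],2),np.round(m["pixel"]),np.round(world(c,r,q,z),4),np.round(world(c,r,q),4))
    for m in masks_of(c,"key_a")[:6]: print("mask",round(m["p"],2),np.round(m["bbox"]))
E
```

```text
[0.24743184 0.57313748 0.22158233] [[ 0.397 -0.001 -0.918]
 [ 0.918 -0.002  0.397]
 [-0.002 -1.     0.   ]] [-0.41727289 -0.06825005  1.42627829] 0.0
side [ 0.171 -0.738  0.867] [[0.87, 0.33, -0.36], [-0.49, 0.59, -0.64], [-0.0, 0.73, 0.68]] ['image', 'z_map', 'mtx', 'origin', 'rotation', 'shot']
key_a 0.73 [204. 214.] [0.4624 0.0167 0.075 ] [0.4563 0.001  0.0915]
key_a 0.6 [197. 209.] [0.4632 0.0478 0.075 ] [0.4622 0.0453 0.0776]
key_a 0.56 [182. 204.] [0.4768 0.1129 0.075 ] [0.4697 0.0933 0.0933]
key_a 0.48 [218. 223.] [ 0.4608 -0.0444  0.075 ] [ 0.4583 -0.0504  0.0818]
pump 0.93 [215. 218.] [0.4805 0.0378 0.    ] [ 0.451  -0.0361  0.0826]
pump 0.7 [205. 216.] [0.4952 0.0792 0.    ] [ 0.4623 -0.0037  0.088 ]
media_bottle 0.69 [185. 203.] [0.4969 0.184  0.    ] [0.4645 0.0924 0.0862]
media_bottle 0.58 [167. 200.] [0.5251 0.2707 0.    ] [0.4858 0.1587 0.0964]
canister 0.97 [290. 265.] [ 0.4713 -0.2546  0.    ] [ 0.4557 -0.2796  0.045 ]
mask 0.68 [199. 179. 212. 188.]
mask 0.63 [213. 207. 233. 223.]
mask 0.62 [205. 196. 223. 213.]
top [0.446 0.028 1.148] [[0.01, 0.99, -0.15], [-1.0, 0.01, -0.02], [-0.02, 0.15, 0.99]] ['image', 'z_map', 'mtx', 'origin', 'rotation', 'shot']
key_a 0.79 [257. 270.] [0.4655 0.0076 0.075 ] [0.4651 0.008  0.0942]
key_a 0.72 [256. 292.] [ 0.4677 -0.0423  0.075 ] [ 0.4673 -0.0411  0.0937]
key_a 0.65 [253. 228.] [0.473 0.105 0.075] [0.4724 0.1034 0.0969]
pump 0.81 [255. 256.] [0.47   0.0395 0.    ] [0.4684 0.0387 0.0782]
media_bottle 0.77 [227. 160.] [0.5358 0.2778 0.    ] [0.5274 0.2544 0.1077]
canister 0.85 [254. 378.] [ 0.4762 -0.2555  0.    ] [ 0.4744 -0.239   0.0671]
mask 0.79 [219. 245. 237. 261.]
mask 0.75 [258. 247. 274. 263.]
mask 0.67 [282. 250. 297. 264.]
mask 0.5 [241. 245. 260. 264.]
```

View both.

Run:
```python
import cv2
a=cv2.imread("pics/top0.png")[130:350,110:420];cv2.imwrite("pics/t1.png",cv2.resize(a,None,fx=2.5,fy=2.5,interpolation=2))
```

```text
(no output)
```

View pics/t1.png

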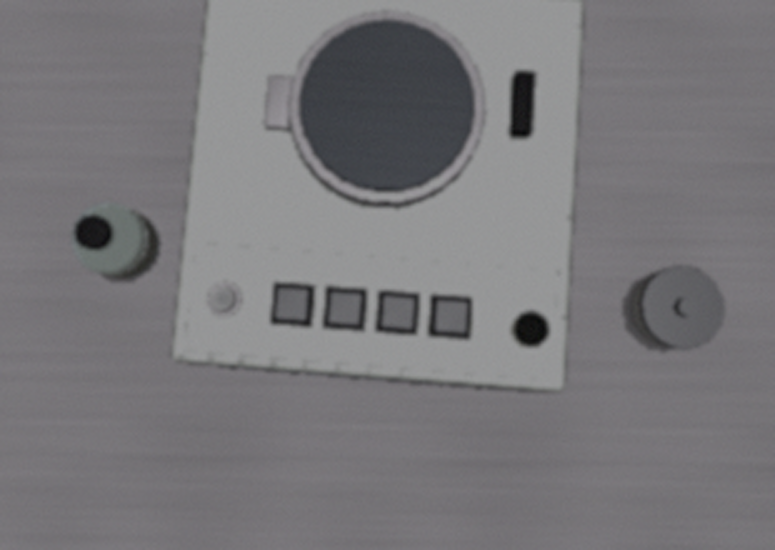

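View pics/side0.png

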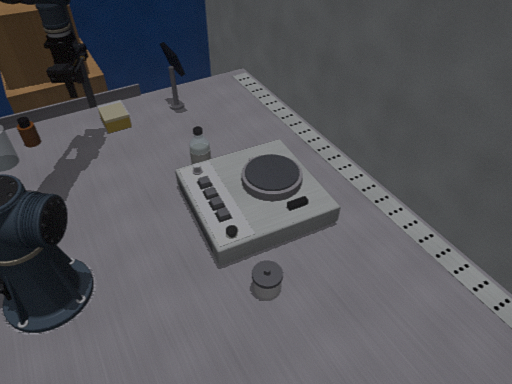

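The crop shows the four keys at crop pixels (293,304), (345,308), (398,313) and (451,317). The dome is at (224,298), left of the row, and the stopper at (531,329), right of it. The side view agrees.

Run:
```python
from h import *
c=capture("top");s=read_state();R=s["tcp_rot"];p=s["position"]
kp=[(293,304),(345,308),(398,313),(451,317)]
W=[]
for u,v in kp:
    col,r=(u+.5)/2.5+110-.5,(v+.5)/2.5+130-.5
    P=c["z_map"][int(r)-3:int(r)+4,int(col)-3:int(col)+4]
    w=world(c,r,col,.09);c2=np.median(P[P>0]);K=c["mtx"]
    d=np.array([(col-K[0][2])/K[0][0],-(r-K[1][2])/K[1][1],-1]);q=c["origin"]+np.array(c["rotation"])@d*c2
    W.append(w[:2]);print(np.round(w,4),"depth z",round(q[2],4))
W=np.array(W);m=W.mean(0);v=np.polyfit([1.5,.5,-.5,-1.5],W,1)[0];print("mid",m,"pitch",np.linalg.norm(v))
u=v/np.linalg.norm(v);print("rowdir y",u)
for k in(1.5,.5,-.5,-1.5):print(np.round(m+u*.048*k,4))
st=world(c,(329.5)/2.5+129.5,(531.5)/2.5+109.5,.096);print("stopper",st,"dist",np.linalg.norm(st[:2]-(m-u*.072)))
print("yaw row",np.degrees(np.arctan2(u[1],u[0])),"tool x",np.degrees(np.arctan2(R[1][0],R[0][0])),p)
```

```text
[0.4757 0.1053 0.09  ] depth z 0.0948
[0.4728 0.0583 0.09  ] depth z 0.0903
[0.469  0.0104 0.09  ] depth z 0.0943
[ 0.466  -0.0373  0.09  ] depth z 0.0952
mid [0.47087264 0.0341816 ] pitch 0.047671316490977673
rowdir y [0.06911253 0.99760887]
[0.4758 0.106 ]
[0.4725 0.0581]
[0.4692 0.0102]
[ 0.4659 -0.0376]
stopper [ 0.45626552 -0.10820589  0.096     ] dist 0.07121391324793852
yaw row 86.0369842878898 tool x 66.63403910121764 [0.24781484 0.57374338 0.222573  ]
```

Depth hints at key 2 from the left (about 4.5 mm lower than the rest). I'll go above it with the fingers shut, then check by touch.

>>> send_rows:
  moves: "0 -12 0 -13 0;0 -24 0 -26 0;0 -24 0 -26 0;0 -24 0 -26 0;0 -24 0 -26 0;0 -24 0 -26 0;0 -24 0 -26 0;0 -24 0 -26 0;0 -24 0 -26 0;0 -24 0 -26 0;0 -24 0 -26 0;0 -24 0 -26 0;0 -24 0 -26 0;0 -24 0 -26 0;0 -24 0 -26 0;0 -24 0 -26 0;0 -12 0 -10 -4.8;0 0 0 0 -4.8;0 0 0 0 -4.8;0 0 0 0 -5"

```text
time_s: 2.42
position: [0.4749, 0.0567, 0.2227]
tcp_rot: [[0.067, 0.0, -0.998], [0.998, 0.0, 0.067], [0.0, -1.0, -0.0]]
force: [-0.0, -1.1, -0.2]
opening: 0.005
```

```bash
cat > st.py <<'E'
from h import *
s=read_state();R=np.array(s["tcp_rot"]);p=np.array(s["position"])
print(s["time_s"],np.round(p,4),"F",np.round(s["force"],2),"open",s["opening"]);print(np.round(R,3).tolist())
for i,t in enumerate([(.4758,.106),(.4725,.0581),(.4692,.0102),(.4659,-.0376)]):
    print(i+1,np.round(1e3*R.T@(np.array([*t,.11])-p),1))
E
python3 st.py
```

```text
2.4167 [0.4749 0.0567 0.2227] F [-0.02 -1.12 -0.22] open 0.004946763063253544
[[0.067, 0.0, -0.998], [0.998, 0.0, 0.067], [0.0, -1.0, -0.0]]
1 [ 49.3 112.7   2.5]
2 [  1.2 112.7   2.6]
3 [-46.8 112.7   2.7]
4 [-94.7 112.6   2.8]
```

>>> send_rows:
  moves: "0 1 20 2.5 0;0 0 35 0 0;0 0 35 0 0;0 0 22 0 0;0 0 11 0 0;0 0 0 0 0;0 0 0 0 0;0 0 0 0 0"

```text
time_s: 3.08
position: [0.4731, 0.0585, 0.1003]
tcp_rot: [[0.069, 0.002, -0.998], [0.998, -0.0, 0.069], [-0.0, -1.0, -0.002]]
force: [0.3, -0.1, 0.3]
opening: 0.003
```

```bash
python3 st.py
python3 - <<'E'
from h import *
c=capture("side");i=c["image"][150:260,150:270];cv2.imwrite("pics/s2.png",cv2.resize(i,None,fx=5,fy=5,interpolation=2))
E
```

```text
3.0833 [0.4731 0.0585 0.1003] F [ 0.31 -0.07  0.33] open 0.003451011085316523
[[0.069, 0.002, -0.998], [0.998, -0.0, 0.069], [-0.0, -1.0, -0.002]]
1 [47.5 -9.7  0.6]
2 [-0.5 -9.7  0.6]
3 [-48.5  -9.7   0.6]
4 [-96.4  -9.7   0.6]
```

View pics/s2.png

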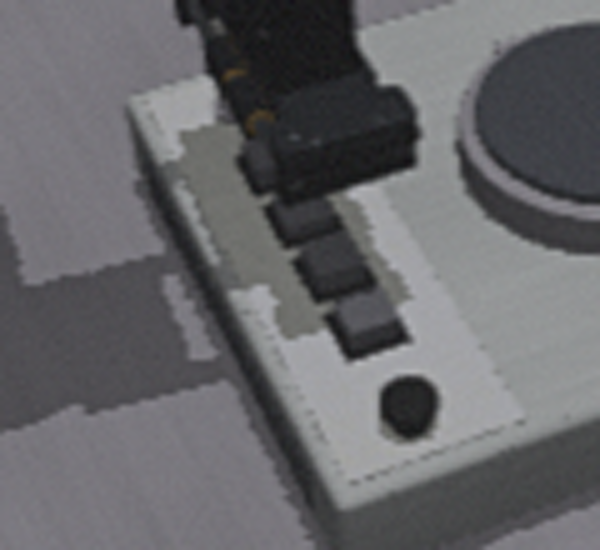

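The side crop shows the gripper over the left keys, with keys 3 and 4 (crop (335,265), (368,325)) and the stopper at (410,405) clear. Next I'll probe key 2 in small steps.

>>> send_rows:
  moves: "0 0 2 0 0;0 0 2 0 0;0 0 1 0 0;0 0 0 0 0;0 0 0 0 0;0 0 0 0 0"

```text
time_s: 3.63
position: [0.4723, 0.0586, 0.0946]
tcp_rot: [[0.069, 0.0, -0.998], [0.998, -0.0, 0.069], [-0.0, -1.0, -0.0]]
force: [0.6, 0.1, 0.7]
opening: 0.004
```

>>> send_rows:
  moves: "0 0 1 0 0;0 0 1 0 0;0 0 0.5 0 0;0 0 0 0 0;0 0 0 0 0;0 0 0 0 0"

```text
time_s: 4.13
position: [0.4722, 0.0586, 0.092]
tcp_rot: [[0.069, -0.0, -0.998], [0.998, -0.0, 0.069], [-0.0, -1.0, 0.0]]
force: [0.0, -0.2, 0.6]
opening: 0.004
```

>>> send_rows:
  moves: "0 0 1 0 0;0 0 0.5 0 0;0 0 0 0 0;0 0 0 0 0;0 0 0 0 0"

```text
time_s: 4.55
position: [0.4722, 0.0586, 0.0905]
tcp_rot: [[0.069, -0.0, -0.998], [0.998, -0.0, 0.069], [-0.0, -1.0, 0.0]]
force: [-0.6, 0.3, -0.2]
opening: 0.005
```

>>> send_rows:
  moves: "0 0 1 0 0;0 0 0 0 0;0 0 0 0 0;0 0 0 0 0"

```text
time_s: 4.88
position: [0.4722, 0.0586, 0.0895]
tcp_rot: [[0.069, -0.0, -0.998], [0.998, -0.0, 0.069], [-0.0, -1.0, 0.0]]
force: [-0.0, 0.3, 0.2]
opening: 0.009
```

>>> send_rows:
  moves: "0 0 1 0 0;0 0 0 0 0;0 0 0 0 0;0 0 0 0 0"

```text
time_s: 5.22
position: [0.4723, 0.0586, 0.0885]
tcp_rot: [[0.069, 0.0, -0.998], [0.998, -0.0, 0.069], [-0.0, -1.0, -0.0]]
force: [0.0, -0.2, -0.7]
opening: 0.008
```

>>> send_rows:
  moves: "0 0 1 0 0;0 0 0 0 0;0 0 0 0 0;0 0 0 0 0"

```text
time_s: 5.55
position: [0.4723, 0.0586, 0.0877]
tcp_rot: [[0.069, 0.0, -0.998], [0.998, -0.0, 0.069], [-0.0, -1.0, -0.0]]
force: [0.4, 0.2, 3.0]
opening: 0.007
```

>>> send_rows:
  moves: "0 0 1 0 0;0 0 0 0 0;0 0 0 0 0;0 0 0 0 0"

```text
time_s: 5.88
position: [0.4723, 0.0586, 0.0866]
tcp_rot: [[0.069, 0.0, -0.998], [0.998, -0.0, 0.069], [-0.0, -1.0, -0.0]]
force: [-0.6, -0.4, 3.0]
opening: 0.007
```

Contact came at z ≈ 0.088, which is 13 mm above the deck, with about 3 N. That is the latched height and force, and the depth map also shows this key lower. I'll press it to the bottom and release.

>>> send_rows:
  moves: "0 0 1 0 0;0 0 1 0 0;0 0 1 0 0;0 0 1 0 0;0 0 0.5 0 0;0 0 0 0 0;0 0 0 0 0;0 0 0 0 0"

```text
time_s: 6.55
position: [0.4723, 0.0586, 0.0824]
tcp_rot: [[0.069, 0.0, -0.998], [0.998, -0.0, 0.069], [-0.0, -1.0, -0.0]]
force: [-1.2, -0.3, 7.6]
opening: 0.006
```

>>> send_rows:
  moves: "0 0 -3 0 0;0 0 -3 0 0;0 0 -3 0 0;0 0 0 0 0;0 0 0 0 0;0 0 0 0 0;0 0 0 0 0"

```text
time_s: 7.13
position: [0.4723, 0.0586, 0.0909]
tcp_rot: [[0.069, 0.0, -0.998], [0.998, -0.0, 0.069], [0.0, -1.0, -0.0]]
force: [-0.3, -0.2, 2.1]
opening: 0.003
```

>>> send_rows:
  moves: "0 0 -10 0 0;0 0 -30 0 0;0 0 -30 0 0;0 0 -20 0 0;0 0 0 0 35;0 0 0 0 0"

```text
out of range: row 5 has 35, outside -7.16 to 7.16
```

Touching at 0.0909 with 2.1 N, so the key followed the fingers up past its latched height of 0.088. Now I'll retreat and look from a clear position toward the robot's left.

>>> send_rows:
  moves: "0 0 -5 0 0;0 0 -15 0 0;0 0 -30 0 0;0 0 -30 0 0;0 0 -35 0 0;0 20 -15 0 0;0 40 0 0 0;0 40 0 0 0;0 40 0 0 0;0 40 0 0 0;0 40 0 0 0;0 20 0 0 0;0 0 0 0 0"

```text
time_s: 8.22
position: [0.4885, 0.3023, 0.2208]
tcp_rot: [[0.064, 0.001, -0.998], [0.998, 0.002, 0.064], [0.002, -1.0, -0.0]]
force: [-0.4, 0.3, 0.2]
opening: 0.005
```

Run:
```python
from h import *
c=capture("top");K=c["mtx"]
for u,v in [(293,304),(345,308),(398,313),(451,317)]:
    col,r=(u+.5)/2.5+109.5,(v+.5)/2.5+129.5
    P=c["z_map"][int(r)-3:int(r)+4,int(col)-3:int(col)+4];D=np.median(P[P>0])
    d=np.array([(col-K[0][2])/K[0][0],-(r-K[1][2])/K[1][1],-1]);print(np.round(c["origin"]+np.array(c["rotation"])@d*D,4))
cv2.imwrite("pics/t3.png",cv2.resize(c["image"][130:350,110:420],None,fx=2.5,fy=2.5,interpolation=2))
```

```text
[0.4756 0.1049 0.0951]
[0.4727 0.0581 0.0945]
[0.4689 0.0105 0.094 ]
[ 0.4659 -0.037   0.0944]
```

View pics/t3.png

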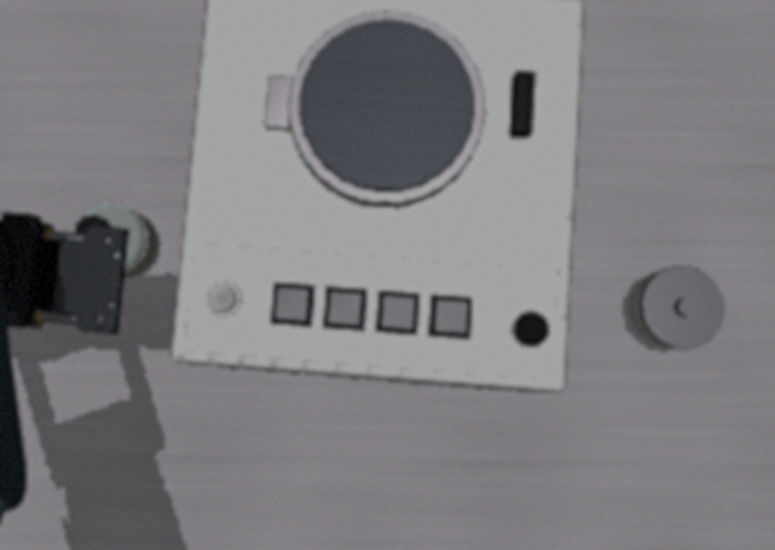

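The view shows all four caps level: key 2, at crop (345,308), now reads 94.5 mm against 94.0–95.1 mm for the others. The stopper (531,329), canister (683,307) and bottle (115,240) look unmoved, and the gripper is well above the bottle.

```bash
python3 -c "
from rig import *
print(hand_in())"
```

```text
the job is handed in; nothing more can be done
None
```

The latched key was the second from the left; I pressed it to its bottom, it sprang back up, and I handed the job in at about 8.3 s.

- **Finding it:** The depth image showed this key about 4–5 mm lower than the others. Probing it with the shut fingertips met it at about 13 mm above the deck with 3 N, which fits the latched key. I did not tap the other three keys, so they are ruled out by depth alone.
- **Pressing it:** The fingertips went down to z = 0.0824 m, where the force rose to 7.6 N, so the key was on its bottom stop. The key then followed the fingers up to z = 0.0909 m with 2.1 N still on it, above its latched height of 0.088 m.
- **Last check:** After backing away, all four caps read 94.0–95.1 mm in the depth image, and this one read 94.5 mm. By eye, the stopper, canister and bottle were where they had been; the gripper partly hid the bottle.
- **Disagreements:** One retreat command was refused because I typed a turn out of range; nothing moved, and I sent it again corrected. The depth image reads free caps about 1–2 mm above the expected 93 mm, within the calibration error. I could not read the sight pin or select bar directly.

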